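# Wedge the rocking incubator

## Task

The small bench incubator rocks because the pad under one of its two near feet has come off. Press down gently on the top above that foot to feel it rock, then, without gripping or lifting anything, push the wedge lying in front of that foot straight in, thin end first, until it bears snugly under the foot without raising the other near foot off its pad. Press down on the same corner again to make sure that it no longer rocks, then move clear; do not shift the incubator, and leave the other wedge and the things nearby alone.

Things in the scene. Friction and masses are not known exactly. Their poses are not given: they have to be found in the camera images.
- incubator: White dry-block incubator, grey top with an aluminium block; 170 (x) x 220 (y) x 82 mm high, 2 kg, loose. Origin: centre of the underside of its four domed feet (18 mm across, centred at x +-65, y +-85 mm); z up, -x is the front, towards the robot. Flat top 82 mm, housing underside 22 mm above the origin. Stands on three pads 5 to 8 mm thick; one near foot hangs 5 to 8 mm above the desk.
- wedge_left: Dark rubber wedge, 110 (x) x 60 (y) mm, 120 g, loose, in front of the near left (+y) foot. Origin: centre of its underside; +x points to the thin end (2 mm), which faces the foot; the top rises evenly to the upright back face (-x), 20 mm high. It meets the foot 18 to 37 mm behind the thin end; then 3 to 8 N of push seats it; over 20 N lifts or shifts the box.
- wedge_right: An identical wedge in front of the incubator's near right (-y) foot; same origin and axes.
- glue_mark: Thin flat brown mark, 28 mm across, on the desk under the near foot that lost its pad (left or right, varies); no obstacle. Origin: its centre, under that foot. 3 to 7 N down on the top above it tips the box across its diagonal till the foot meets the desk (about 0.06 rad); let go, it falls back.
- near_pad: Black rubber pad, 30 mm across and 5 to 8 mm thick above the desk, fixed to the desk under the other near foot. Origin: centre of its underside, which may lie just below the desk top.
- reagent: Small brown dropper bottle, 25 mm across, 80 mm high, standing left of the incubator; origin at the centre of its underside. Leave it alone.
- plaster_roll: Roll of sticking plaster lying flat, 52 mm across, 25 mm high, right of the incubator; origin at the centre of its underside. Leave it alone.
- stapler: Dark stapler, 34 x 135 x 46 mm, lying on the desk further right; origin at the centre of its underside. Leave it alone.
Mind the look-alikes: they are no part of the job. What is shaped like the wedge_right but yellow is not meant. What is shaped like the wedge_left but green is not meant.

How it is judged:
By the outcome, as a careful person would: the job done as asked, in the order asked, and still so for the second after the job is handed in, with the robot touching nothing.
It also fails if it takes over 64 s, if anything falls off the work surface, if the arm or the gripper's body presses on something with over 40 N, if the wrist force passes 120 N, or if a joint passes its speed limit or range.

## Robot

A 7-joint arm with a two-finger parallel gripper is mounted at the origin on a cart in front of the work surface, level with it; the furniture and walls round the work are solid. World frame = base frame: x ahead of the robot, y to its left, z up, the work surface at z = 0. Lengths are in m, angles in rad, forces in N, time in s.
With the tool pointing down it reaches from about 0.4 to 0.875 m from the base axis. Payload 19.3 kg.
Tool frame: the origin (TCP) lies at the very end of the fingers, on their centre line; the grasp point (between the pads) lies 19 mm behind it; z points along the fingers, y is the line along which they close (so a half turn about z gives the same grasp; the last joint's range is limited). The gripper opens to 85 mm and grips with 20 to 120 N. Pads are 22 mm wide; open, the fingers measure 114 mm over their backs; the gripper's body (76 mm by 85 mm) begins 54 mm behind the grasp point. The pads swing forward as they close: fully open they stand 13 mm farther back than shut.
Start: joints at [1.247, 0.521, -0.036, 1.599, 0.021, 1.021, -0.113], TCP at [0.157, -0.605, 0.231] pointing down, gripper open.
Joint ranges: [-2.91, 2.91], [-0.3, 2.13], [-1.5, 1.42], [0.17, 2.43], [-1.26, 4.41], [0.16, 1.93], [-2.52, 2.52]. Speed limits (rad/s): [1.89, 1.89, 2.39, 2.39, 3.01, 3.01, 3.01].

## Interface

Orientations are given as [roll, pitch, yaw] about the fixed x, y, z axes, in that order (R = Rz(yaw) Ry(pitch) Rx(roll)).
In Python, from workcell import bot gives the robot as it stands.
- The arm moves only by the shell command python3 -m crank 'ROWS' [FORCE]. ROWS is a JSON object of lists of equal length, an entry for each row: "travel": the shift along the world's x, y, z in cm, a list of three; "turn": the turn, a rotation vector about the world's x, y, z in degrees, a list of three; "gripper": the closure, from 0 (fully open) to 1 (shut). A call has exactly 5 rows; each row is the pose to reach, as a shift and turn from the pose commanded when the call began; what a row does not reach only later rows make up. A row lasts 1/10 s, in which the tool goes at most 50 mm and 8.59 degrees, less where a joint would pass 70% of its speed; a pose out of reach is approached as far as the arm can. A call with a gripper value outside its range is refused whole. The fingers move at their own pace and stop on an object; FORCE is the grip in N (left out, the last holds). Time passes only in rows, so rows that repeat a pose let the fingers close, or fill a call up. It gives the time, the measured TCP pose, the force, the opening and the grip force at its end, in the units of the state.
- bot.observe(): the state, without advancing time (a new reading comes with each control period).
- bot.grab_frame(name): name is "side" or "top" or "wrist"; returns a dict with "pixels" (480x640x3 uint8, red, green, blue), "fx", "fy", "cx", "cy" (pixels), "extrinsics" (4x4, takes a point from world to camera coordinates). Camera axes: x right, y down, z forward; pixel columns grow to the right and rows downward; lengths in m; the calibration is good to about 2 mm. A picture is of the moment at which its call begins. There is no depth.
- bot.job_done(): hands the job in; it is judged then, once.
The state is a dict: "clock": time; "qpos": joint angles; "qd": joint speeds; "joint_efforts": joint torques, N m; "position": TCP position; "tool_rot": TCP orientation; "force": force on the tool from outside, world axes, zero at the start; "moment": the same for the moment, N m; "grip_width": finger opening in m; "finger_force": force on a finger pad.
Only numpy, scipy, OpenCV 4.12 (cv2) and the standard library are available. Lean on these libraries where they do the work, as an engineer would, in place of code of your own. Each camera call takes 0.05 s, during which the arm holds its last target. There are 200 camera calls.

## Working session

There is one attempt and no reset: what is moved stays moved. The work goes in short steps, Python scripts to look and compute and a shell command to move; the robot and the scene stay as the last step left them, time stands still between calls to the robot, and variables do not carry over. Pictures are saved under pics/ and viewed, at most 10 in all, crops included, and the job is handed in when it is done.

```bash
mkdir -p pics; cat > h.py <<'E'
import numpy as np, cv2
from workcell import bot
def ray(f,u,v,z):
    E=np.array(f["extrinsics"]);R=E[:3,:3];t=E[:3,3]
    c=-R.T@t; d=R.T@np.array([(u-f["cx"])/f["fx"],(v-f["cy"])/f["fy"],1])
    return c+d*(z-c[2])/d[2]
def proj(f,p):
    E=np.array(f["extrinsics"]);q=E[:3,:3]@np.array(p)+E[:3,3]
    return f["fx"]*q[0]/q[2]+f["cx"],f["fy"]*q[1]/q[2]+f["cy"]
def save(f,name,crop=None,s=1):
    im=f["pixels"][:,:,::-1]
    if crop: a,b,c,d=crop; im=im[b:d,a:c]
    cv2.imwrite("pics/"+name,cv2.resize(im,None,fx=s,fy=s,interpolation=cv2.INTER_CUBIC))
E
python3 - <<'E'
from h import *
import pickle
o=bot.observe();print(o)
F={n:bot.grab_frame(n) for n in("top","side")}
pickle.dump(F,open("F.pkl","wb"))
for n,f in F.items():
    save(f,n+"0.png"); E=f["extrinsics"];E=np.array(E);print(n,-E[:3,:3].T@E[:3,3],f["fx"])
E
```

```text
{'clock': 0.0, 'qpos': array([ 1.24683086,  0.52200662, -0.03632008,  1.59996227,  0.02118963,
        1.02108872, -0.11275081]), 'qd': array([ 0.00022072,  0.00027804,  0.00069192,  0.00051829,  0.00207167,
       -0.00015425, -0.00185483]), 'joint_efforts': array([-1.75153004e-04, -9.27128720e+01,  1.98004268e+00, -3.69937384e+01,
        1.78249466e-02,  8.26110248e-03, -6.61084891e-05]), 'position': array([ 0.15679349, -0.60469111,  0.23074679]), 'tool_rot': array([-3.14051456e+00,  7.03815941e-05,  2.53792123e-01]), 'force': array([0.2343454 , 0.85960052, 0.49809275]), 'moment': array([ 0.0467528 , -0.06834452, -0.04311589]), 'finger_force': 0.0, 'grip_width': 0.08544098544193451}
top [ 0.48169046 -0.10468773  1.50015966] 592.5324346817048
side [0.23341188 0.76484221 0.85417845] 594.8559364635317
```

View pics/top0.png

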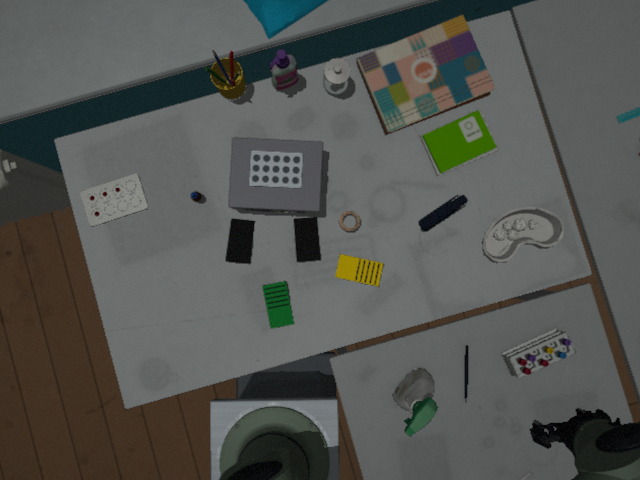

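View pics/side0.png

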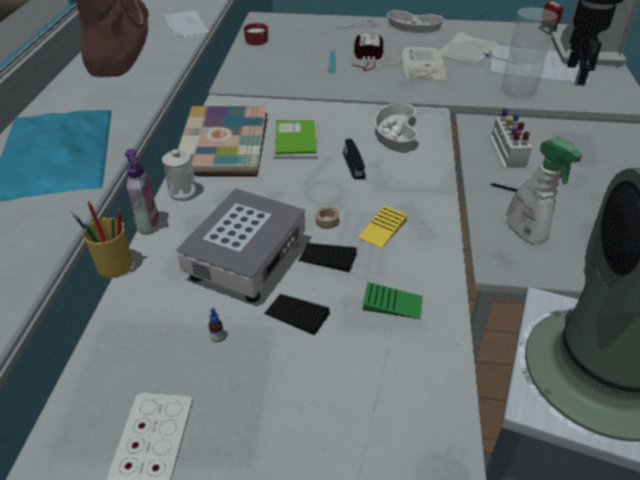

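The top view shows the incubator at about (277,175), the left wedge at (240,241), the right wedge at (307,239), the green and yellow decoys nearer the robot, the bottle at (197,196) and the roll at (349,221). I'll enlarge both views.

```bash
python3 - <<'E'
from h import *
import pickle
F=pickle.load(open("F.pkl","rb"))
save(F["top"],"topc.png",(210,125,340,275),4)
for f in F.values(): f["pixels"]=np.clip(f["pixels"].astype(float)*1.5,0,255).astype(np.uint8)
save(F["side"],"sidec.png",(170,180,370,340),4)
save(F["top"],"topc.png",(200,125,370,275),4)
E
```

```text
(no output)
```

View pics/topc.png

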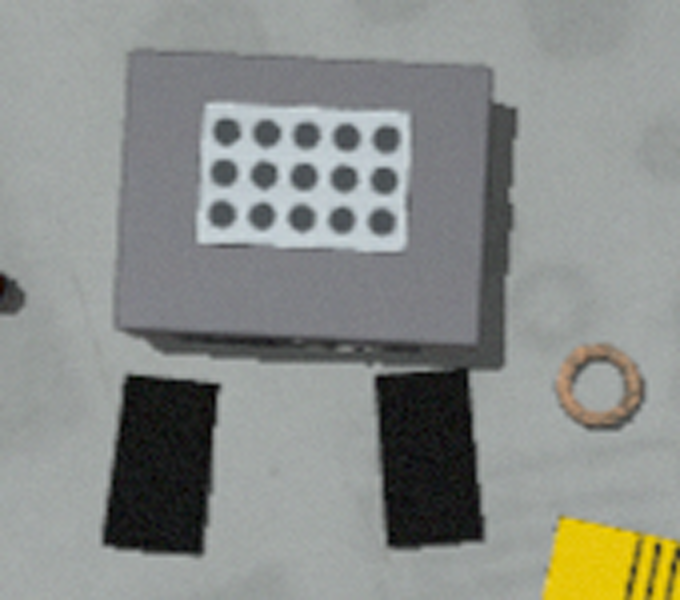

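View pics/sidec.png

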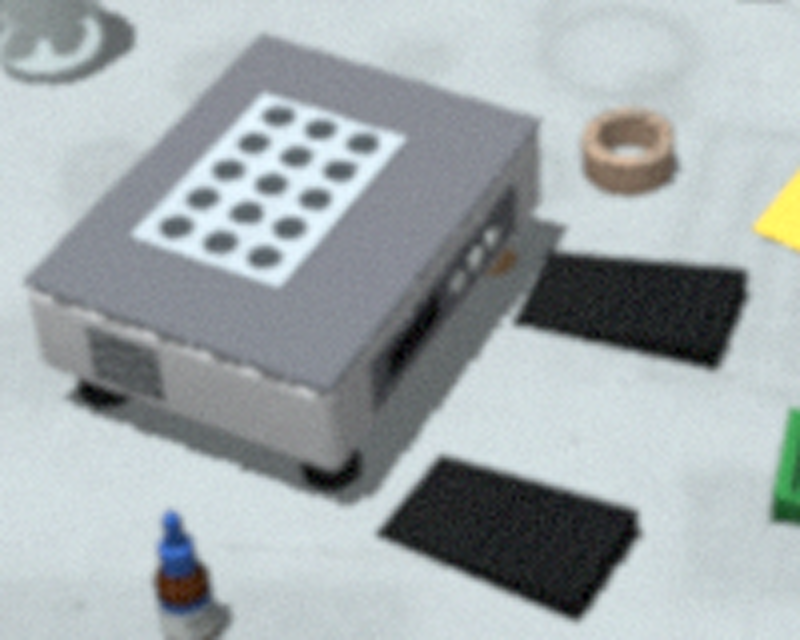

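The brown mark shows at (503,262) in the side crop, under the near right foot, so the right wedge is the one to push. Next I'll measure it all.

```bash
python3 - <<'E'
from h import *
import pickle
F=pickle.load(open("F.pkl","rb"));t=F["top"];s=F["side"]
T=lambda u,v,z:ray(t,200+u/4-.4,125+v/4-.4,z)[:2]
S=lambda u,v,z:ray(s,170+u/4-.4,180+v/4-.4,z)[:2]
np.set_printoptions(precision=4,suppress=True)
c=np.array([T(u,v,.088) for u,v in[(132,50),(492,68),(477,345),(117,328)]])
cs=np.array([S(u,v,.088) for u,v in[(265,35),(540,120),(335,390),(28,285)]]) # FL? order below
print("top corners",c,"mean",c.mean(0));print("side",cs,cs.mean(0))
for C in(c,):
  d=(C[0]+C[3]-C[1]-C[2]); yaw=np.arctan2(d[1],d[0])-np.pi/2
  e=(C[0]+C[1]-C[2]-C[3]); yaw2=np.arctan2(e[1],e[0])
  print("yaw",yaw,yaw2,np.linalg.norm(d)/2,np.linalg.norm(e)/2)
  y=(yaw+yaw2)/2;R=np.array([[np.cos(y),-np.sin(y)],[np.sin(y),np.cos(y)]])
  print("foot R",C.mean(0)+R@[-.065,-.085],"foot L",C.mean(0)+R@[-.065,.085])
print("mark side vis", S(503,262,0))
w=np.array([T(377,376,.002),T(467,370,.002),T(484,540,.02),T(390,548,.02)])
ws=np.array([S(515,322,.002),S(553,255,.002),S(747,270,.02),S(717,366,.0)])
print("wedge",w,w.mean(0));print("wedge side",ws)
print("len",np.linalg.norm((w[0]+w[1]-w[2]-w[3])/2),"wid",np.linalg.norm(w[0]-w[1]))
e=w[0]+w[1]-w[2]-w[3];print("yaw",np.arctan2(e[1],e[0]))
w=np.array([T(127,376,.002),T(217,384,.002),T(202,553,.02),T(105,544,.02)]);print("wl",w)
print("roll",T(600,387,.025),"tape yellow",T(548,600,.0))
E
```

```text
top corners [[ 0.7947  0.085 ]
 [ 0.78   -0.1316]
 [ 0.6129 -0.1198]
 [ 0.6267  0.0956]] mean [ 0.7036 -0.0177]
side [[ 0.7788 -0.1305]
 [ 0.6129 -0.1173]
 [ 0.6241  0.0981]
 [ 0.7913  0.0885]] [ 0.7017 -0.0153]
yaw -0.06606660206599013 -0.06670262321632703 0.21647006786973552 0.16795300924433873
foot R [ 0.6331 -0.0982] foot L [0.6444 0.0714]
mark side vis [ 0.6281 -0.0987]
wedge [[ 0.6022 -0.0569]
 [ 0.6051 -0.1141]
 [ 0.497  -0.1228]
 [ 0.493  -0.064 ]] [ 0.5493 -0.0895]
wedge side [[ 0.6029 -0.0561]
 [ 0.6044 -0.1117]
 [ 0.498  -0.1195]
 [ 0.495  -0.0659]]
len 0.10889387087748766 wid 0.057188434217240486
yaw 0.07259785635459344
wl [[0.6049 0.1017]
 [0.5988 0.0446]
 [0.4918 0.0533]
 [0.4984 0.1139]]
roll [ 0.5912 -0.1967] tape yellow [ 0.4588 -0.1627]
```

Two cameras agree: right foot at (0.632, -0.097), incubator yaw -0.066, wedge back centre at (0.4955, -0.0925), and sizes match. I'll move above the foot with the gripper shut.

```bash

python3 -m crank '{"travel":[[2.4,2.5,0],[4.8,5.0,0],[7.1,7.6,0],[9.5,10.1,0],[11.9,12.7,0]],"turn":[[0,0,-0.9],[0,0,-1.8],[0,0,-2.7],[0,0,-3.7],[0,0,-4.6]],"gripper":[1,1,1,1,1]}' 30
python3 -m crank '{"travel":[[2.4,2.5,0],[4.8,5.0,0],[7.1,7.6,0],[9.5,10.1,0],[11.9,12.7,0]],"turn":[[0,0,-0.9],[0,0,-1.8],[0,0,-2.7],[0,0,-3.7],[0,0,-4.6]],"gripper":[1,1,1,1,1]}'
python3 -m crank '{"travel":[[2.4,2.5,0],[4.8,5.0,0],[7.1,7.6,0],[9.5,10.1,0],[11.9,12.7,0]],"turn":[[0,0,-0.9],[0,0,-1.8],[0,0,-2.7],[0,0,-3.7],[0,0,-4.6]],"gripper":[1,1,1,1,1]}'
python3 -m crank '{"travel":[[2.4,2.5,-2],[4.8,5.0,-4],[7.1,7.6,-6],[9.5,10.1,-8],[11.9,12.7,-10]],"turn":[[0,0,-0.9],[0,0,-1.8],[0,0,-2.7],[0,0,-3.7],[0,0,-4.6]],"gripper":[1,1,1,1,1]}'
```

```text
clock: 0.6
position: [0.2766, -0.4768, 0.2311]
tool_rot: [-3.141, 0.0, 0.173]
force: [0.1, -0.5, 0.3]
grip_width: 0.0125
finger_force: 0.0
clock: 1.1
position: [0.3956, -0.3498, 0.2312]
tool_rot: [-3.141, 0.0, 0.092]
force: [1.2, -0.1, -0.3]
grip_width: 0.0
finger_force: 0.0
clock: 1.6
position: [0.5146, -0.2229, 0.2311]
tool_rot: [-3.142, 0.0, 0.012]
force: [0.9, -0.3, 0.3]
grip_width: -0.0
finger_force: 0.0
clock: 2.1
position: [0.6335, -0.096, 0.1301]
tool_rot: [3.141, 0.001, -0.068]
force: [0.4, -1.0, 0.8]
grip_width: -0.0001
finger_force: 0.0
```

```bash

python3 -m crank '{"travel":[[0,-0.1,-1],[-0.1,-0.1,-2],[-0.1,-0.1,-3],[-0.1,-0.1,-3.4],[-0.1,-0.1,-3.4]],"turn":[[0,0,0],[0,0,0],[0,0,0],[0,0,0],[0,0,0]],"gripper":[1,1,1,1,1]}'
python3 -m crank '{"travel":[[0,0,-0.1],[0,0,-0.2],[0,0,-0.3],[0,0,-0.4],[0,0,-0.4]],"turn":[[0,0,0],[0,0,0],[0,0,0],[0,0,0],[0,0,0]],"gripper":[1,1,1,1,1]}' 
python3 -m crank '{"travel":[[0,0,-0.1],[0,0,-0.2],[0,0,-0.3],[0,0,-0.4],[0,0,-0.4]],"turn":[[0,0,0],[0,0,0],[0,0,0],[0,0,0],[0,0,0]],"gripper":[1,1,1,1,1]}' 
```

```text
clock: 2.6
position: [0.6315, -0.0987, 0.0971]
tool_rot: [3.141, 0.0, -0.068]
force: [0.3, -0.0, 0.8]
grip_width: 0.0001
finger_force: 0.0
clock: 3.1
position: [0.6319, -0.098, 0.0932]
tool_rot: [3.142, 0.0, -0.067]
force: [0.7, -0.4, -1.0]
grip_width: -0.0001
finger_force: 0.0
clock: 3.6
position: [0.6318, -0.098, 0.0891]
tool_rot: [-3.142, 0.0, -0.067]
force: [-0.9, 1.3, 0.1]
grip_width: -0.0001
finger_force: 0.0
```

```bash

python3 -m crank '{"travel":[[0,0,-0.05],[0,0,-0.1],[0,0,-0.15],[0,0,-0.2],[0,0,-0.2]],"turn":[[0,0,0],[0,0,0],[0,0,0],[0,0,0],[0,0,0]],"gripper":[1,1,1,1,1]}'
python3 -m crank '{"travel":[[0,0,-0.05],[0,0,-0.1],[0,0,-0.1],[0,0,-0.1],[0,0,-0.1]],"turn":[[0,0,0],[0,0,0],[0,0,0],[0,0,0],[0,0,0]],"gripper":[1,1,1,1,1]}'
```

```text
clock: 4.1
position: [0.6318, -0.098, 0.0872]
tool_rot: [-3.142, 0.0, -0.067]
force: [-0.4, 0.2, -0.7]
grip_width: -0.0001
finger_force: 0.0
clock: 4.6
position: [0.6318, -0.0981, 0.0865]
tool_rot: [3.142, 0.0, -0.067]
force: [-2.1, -0.7, 5.3]
grip_width: 0.0001
finger_force: 2.5
```

```bash

python3 -m crank '{"travel":[[-0.03,-0.02,-0.05],[-0.06,-0.05,-0.1],[-0.09,-0.07,-0.15],[-0.12,-0.1,-0.2],[-0.12,-0.1,-0.2]],"turn":[[0,0,0],[0,0,0],[0,0,0],[0,0,0],[0,0,0]],"gripper":[1,1,1,1,1]}'
```

```text
clock: 5.1
position: [0.6305, -0.099, 0.0844]
tool_rot: [3.142, 0.0, -0.067]
force: [-3.0, -0.2, 5.3]
grip_width: -0.0
finger_force: 2.7
```

```bash

python3 -m crank '{"travel":[[-0.03,-0.02,-0.05],[-0.06,-0.05,-0.1],[-0.06,-0.05,-0.1],[-0.06,-0.05,-0.1],[-0.06,-0.05,-0.1]],"turn":[[0,0,0],[0,0,0],[0,0,0],[0,0,0],[0,0,0]],"gripper":[1,1,1,1,1]}'
```

```text
clock: 5.6
position: [0.63, -0.0995, 0.0834]
tool_rot: [-3.142, 0.0, -0.067]
force: [-2.9, 0.2, 5.0]
grip_width: 0.0
finger_force: 2.7
```

```bash

python3 -m crank '{"travel":[[-0.04,-0.02,-0.05],[-0.08,-0.05,-0.1],[-0.12,-0.07,-0.15],[-0.12,-0.07,-0.15],[-0.12,-0.07,-0.15]],"turn":[[0,0,0],[0,0,0],[0,0,0],[0,0,0],[0,0,0]],"gripper":[1,1,1,1,1]}'
```

```text
clock: 6.1
position: [0.629, -0.1001, 0.082]
tool_rot: [-3.141, -0.0, -0.067]
force: [-3.2, 0.1, 4.8]
grip_width: 0.0001
finger_force: 3.2
```

```bash

python3 -m crank '{"travel":[[-0.04,-0.02,-0.05],[-0.08,-0.05,-0.1],[-0.08,-0.05,-0.1],[-0.08,-0.05,-0.1],[-0.08,-0.05,-0.1]],"turn":[[0,0,0],[0,0,0],[0,0,0],[0,0,0],[0,0,0]],"gripper":[1,1,1,1,1]}'
```

```text
clock: 6.6
position: [0.6288, -0.1003, 0.0816]
tool_rot: [-3.141, -0.002, -0.067]
force: [-2.6, 2.4, 13.1]
grip_width: 0.0002
finger_force: 6.5
```

The foot met the desk after about 5 mm of travel, so it rocks. I'll ease off and lift.

```bash

python3 -m crank '{"travel":[[0.08,0.05,0.1],[0.16,0.1,0.2],[0.24,0.15,0.3],[0.3,0.2,0.4],[0.36,0.25,0.5]],"turn":[[0,0,0],[0,0,0],[0,0,0],[0,0,0],[0,0,0]],"gripper":[1,1,1,1,1]}'
python3 -m crank '{"travel":[[0,0,0.1],[0,0,0.3],[0,0,1],[0,0,2.5],[0,0,4]],"turn":[[0,0,0],[0,0,0],[0,0,0],[0,0,0],[0,0,0]],"gripper":[1,1,1,1,1]}'
python3 -m crank '{"travel":[[-3,0.1,0],[-6,0.3,0],[-9,0.5,0],[-12,0.7,0],[-16.2,0.9,0]],"turn":[[0,0,0],[0,0,0],[0,0,0],[0,0,0],[0,0,0]],"gripper":[1,0.7,0.7,0.7,0.7]}'
python3 - <<'E'
from h import *
import pickle
o=bot.observe();print(o["position"],o["grip_width"],o["force"])
F={n:bot.grab_frame(n) for n in("top","side")}
pickle.dump(F,open("F2.pkl","wb"))
G=pickle.load(open("F.pkl","rb"))
for n in F:
    F[n]["pixels"]=np.clip(F[n]["pixels"].astype(float)*1.5,0,255).astype(np.uint8)
a=cv2.cvtColor(G["top"]["pixels"],cv2.COLOR_RGB2GRAY)[130:206,228:326].astype(np.float32);b=cv2.cvtColor(pickle.load(open("F2.pkl","rb"))["top"]["pixels"],cv2.COLOR_RGB2GRAY)[130:206,228:326].astype(np.float32)
print("shift px",cv2.phaseCorrelate(a,b))
save(F["side"],"side2.png",(170,180,370,340),4)
E
```

```text
clock: 7.1
position: [0.6315, -0.0983, 0.0859]
tool_rot: [3.141, 0.0, -0.068]
force: [-4.0, -0.7, 5.4]
grip_width: 0.0002
finger_force: 3.1
clock: 7.6
position: [0.6318, -0.0982, 0.1272]
tool_rot: [-3.142, -0.0, -0.067]
force: [0.4, -0.2, 0.7]
grip_width: -0.0
finger_force: 0.0
clock: 8.1
position: [0.4699, -0.0891, 0.127]
tool_rot: [-3.142, -0.003, -0.067]
force: [0.9, -0.1, 0.2]
grip_width: 0.0258
finger_force: 0.0
[ 0.46985079 -0.08906032  0.12704906] 0.025794173398959862 [ 0.88051837 -0.12700863  0.16659969]
shift px ((0.03417875774530188, -0.01365039006115154), 0.9662344028949738)
```

View pics/side2.png

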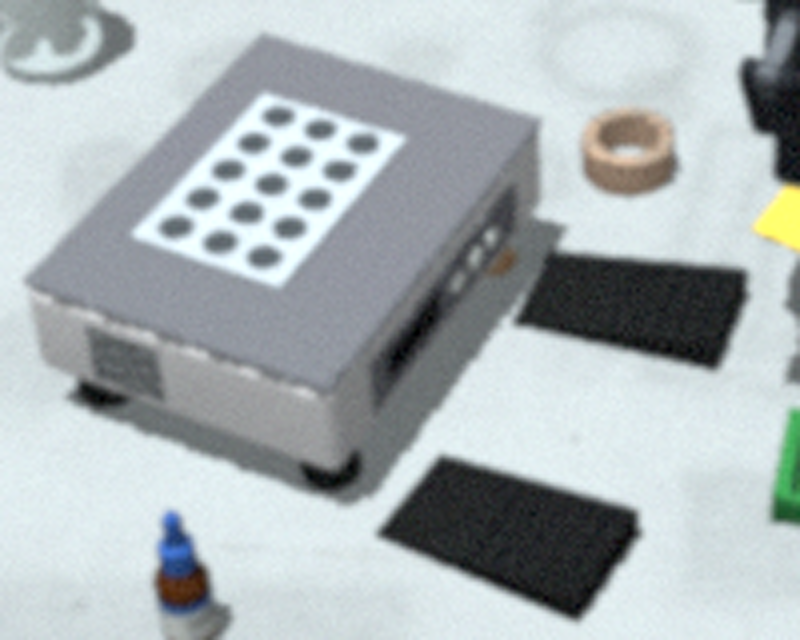

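The incubator fell back to the same place (shift under 0.1 px) and the wedge hasn't moved. Now I'll go down behind the wedge.

```bash

python3 -m crank '{"travel":[[0,0,-3],[0,0,-6],[0,0,-9],[0,0,-11],[0,0,-12.1]],"turn":[[0,0,0],[0,0,0],[0,0,0],[0,0,0],[0,0,0]],"gripper":[0.7,0.7,0.7,0.7,0.7]}'
python3 -m crank '{"travel":[[0.1,-0.01,0],[0.3,-0.02,0],[0.5,-0.03,0],[0.7,-0.05,0],[0.8,-0.05,0]],"turn":[[0,0,0],[0,0,0],[0,0,0],[0,0,0],[0,0,0]],"gripper":[0.7,0.7,0.7,0.7,0.7]}'
python3 -m crank '{"travel":[[0.2,-0.01,0],[0.4,-0.03,0],[0.6,-0.04,0],[0.8,-0.05,0],[1.0,-0.07,0]],"turn":[[0,0,0],[0,0,0],[0,0,0],[0,0,0],[0,0,0]],"gripper":[0.7,0.7,0.7,0.7,0.7]}'
python3 -m crank '{"travel":[[0.2,-0.01,0],[0.4,-0.03,0],[0.6,-0.04,0],[0.8,-0.05,0],[1.0,-0.07,0]],"turn":[[0,0,0],[0,0,0],[0,0,0],[0,0,0],[0,0,0]],"gripper":[0.7,0.7,0.7,0.7,0.7]}'
python3 - <<'E'
from h import *
f=bot.grab_frame("top");f["pixels"]=np.clip(f["pixels"].astype(float)*1.7,0,255).astype(np.uint8)
save(f,"top3.png",(200,125,370,275),4)
E
```

```text
clock: 8.7
position: [0.4699, -0.0892, 0.0042]
tool_rot: [3.142, 0.0, -0.067]
force: [0.3, 0.4, 0.7]
grip_width: 0.0258
finger_force: 0.0
clock: 9.2
position: [0.4783, -0.0898, 0.0054]
tool_rot: [3.142, -0.001, -0.067]
force: [0.3, 0.1, -0.3]
grip_width: 0.0255
finger_force: 0.0
clock: 9.7
position: [0.4877, -0.0903, 0.0048]
tool_rot: [-3.142, 0.0, -0.067]
force: [-0.6, 0.7, 1.4]
grip_width: 0.0258
finger_force: 0.6
clock: 10.2
position: [0.4979, -0.0911, 0.0048]
tool_rot: [-3.142, -0.0, -0.067]
force: [-0.7, 0.4, -0.3]
grip_width: 0.0256
finger_force: 0.4
```

View pics/top3.png

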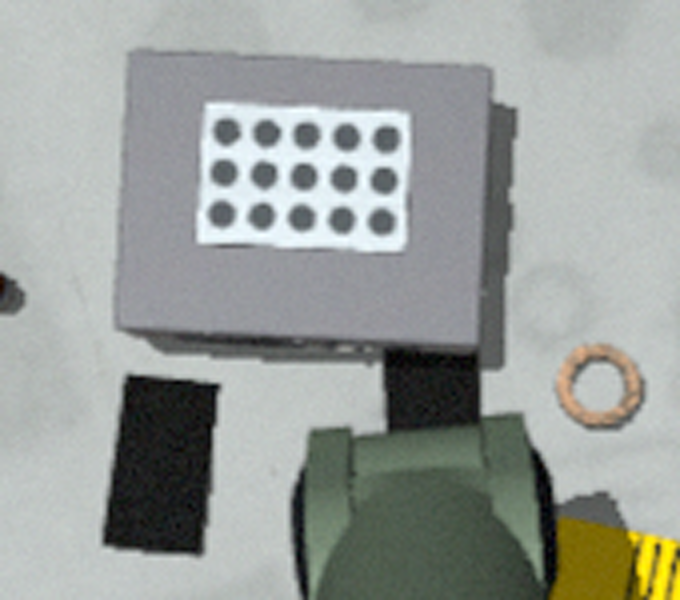

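The wedge has swung nearly square to the incubator, with its near edge at x=386–478 px, lined up with the foot. I'll keep pushing.

```bash

python3 -m crank '{"travel":[[0.2,-0.01,0],[0.4,-0.03,0],[0.6,-0.04,0],[0.8,-0.05,0],[1.0,-0.07,0]],"turn":[[0,0,0],[0,0,0],[0,0,0],[0,0,0],[0,0,0]],"gripper":[0.7,0.7,0.7,0.7,0.7]}'
python3 -m crank '{"travel":[[0.2,-0.01,0],[0.4,-0.03,0],[0.6,-0.04,0],[0.8,-0.05,0],[0.9,-0.06,0]],"turn":[[0,0,0],[0,0,0],[0,0,0],[0,0,0],[0,0,0]],"gripper":[0.7,0.7,0.7,0.7,0.7]}'
python3 -m crank '{"travel":[[0.05,0,0],[0.1,-0.01,0],[0.15,-0.01,0],[0.2,-0.01,0],[0.3,-0.02,0]],"turn":[[0,0,0],[0,0,0],[0,0,0],[0,0,0],[0,0,0]],"gripper":[0.7,0.7,0.7,0.7,0.7]}'
```

```text
clock: 10.75
position: [0.5078, -0.0918, 0.0048]
tool_rot: [-3.142, 0.0, -0.067]
force: [-0.1, 0.4, 0.8]
grip_width: 0.0259
finger_force: 0.4
clock: 11.25
position: [0.5169, -0.0924, 0.0048]
tool_rot: [-3.142, -0.0, -0.067]
force: [-0.2, 0.4, 1.4]
grip_width: 0.0256
finger_force: 0.5
clock: 11.75
position: [0.5197, -0.0926, 0.0048]
tool_rot: [3.142, 0.0, -0.067]
force: [-0.7, -0.6, 0.9]
grip_width: 0.0254
finger_force: 0.5
```

```bash

python3 -m crank '{"travel":[[0.1,-0.01,0],[0.2,-0.01,0],[0.3,-0.02,0],[0.3,-0.02,0],[0.3,-0.02,0]],"turn":[[0,0,0],[0,0,0],[0,0,0],[0,0,0],[0,0,0]],"gripper":[0.7,0.7,0.7,0.7,0.7]}' | grep -E "pos|force"
```

```text
position: [0.5228, -0.0928, 0.0048]
force: [-0.2, -0.1, 0.4]
finger_force: 0.0
```

```bash

python3 -m crank '{"travel":[[0.1,-0.01,0],[0.2,-0.01,0],[0.2,-0.01,0],[0.2,-0.01,0],[0.2,-0.01,0]],"turn":[[0,0,0],[0,0,0],[0,0,0],[0,0,0],[0,0,0]],"gripper":[0.7,0.7,0.7,0.7,0.7]}' | grep -E "pos|force"
```

```text
position: [0.5248, -0.0929, 0.0048]
force: [-0.9, -0.1, 0.4]
finger_force: 0.0
```

```bash

python3 -m crank '{"travel":[[0.1,-0.01,0],[0.2,-0.01,0],[0.2,-0.01,0],[0.2,-0.01,0],[0.2,-0.01,0]],"turn":[[0,0,0],[0,0,0],[0,0,0],[0,0,0],[0,0,0]],"gripper":[0.7,0.7,0.7,0.7,0.7]}' | grep -E "pos|force"
```

```text
position: [0.5268, -0.093, 0.0048]
force: [-0.1, -0.4, -0.8]
finger_force: 0.0
```

```bash

python3 -m crank '{"travel":[[0.1,-0.01,0],[0.15,-0.01,0],[0.15,-0.01,0],[0.15,-0.01,0],[0.15,-0.01,0]],"turn":[[0,0,0],[0,0,0],[0,0,0],[0,0,0],[0,0,0]],"gripper":[0.7,0.7,0.7,0.7,0.7]}' | grep -E "pos|force"
```

```text
position: [0.5283, -0.0931, 0.0048]
force: [-0.1, 0.4, 0.1]
finger_force: 0.0
```

```bash

python3 -m crank '{"travel":[[0.1,-0.01,0],[0.15,-0.01,0],[0.15,-0.01,0],[0.15,-0.01,0],[0.15,-0.01,0]],"turn":[[0,0,0],[0,0,0],[0,0,0],[0,0,0],[0,0,0]],"gripper":[0.7,0.7,0.7,0.7,0.7]}' | grep -E "pos|force"
```

```text
position: [0.5298, -0.0931, 0.0048]
force: [-0.4, -0.1, 1.2]
finger_force: 0.0
```

```bash

python3 -m crank '{"travel":[[0.1,-0.01,0],[0.15,-0.01,0],[0.15,-0.01,0],[0.15,-0.01,0],[0.15,-0.01,0]],"turn":[[0,0,0],[0,0,0],[0,0,0],[0,0,0],[0,0,0]],"gripper":[0.7,0.7,0.7,0.7,0.7]}' | grep -E "pos|force"
```

```text
position: [0.531, -0.0933, 0.0048]
force: [-2.7, -0.3, 1.8]
finger_force: 1.5
```

Contact at x=0.531, so finer steps from here.

```bash

python3 -m crank '{"travel":[[0.05,0,0],[0.05,0,0],[0.05,0,0],[0.05,0,0],[0.05,0,0]],"turn":[[0,0,0],[0,0,0],[0,0,0],[0,0,0],[0,0,0]],"gripper":[0.7,0.7,0.7,0.7,0.7]}' | grep -E "pos|force"
```

```text
position: [0.5316, -0.0933, 0.0048]
force: [-3.7, -0.5, 1.7]
finger_force: 1.7
```

```bash

python3 -m crank '{"travel":[[0.05,0,0],[0.05,0,0],[0.05,0,0],[0.05,0,0],[0.05,0,0]],"turn":[[0,0,0],[0,0,0],[0,0,0],[0,0,0],[0,0,0]],"gripper":[0.7,0.7,0.7,0.7,0.7]}' | grep -E "pos|force"
```

```text
position: [0.5322, -0.0933, 0.0048]
force: [-4.0, 0.4, 0.3]
finger_force: 1.9
```

```bash

python3 -m crank '{"travel":[[0.05,0,0],[0.05,0,0],[0.05,0,0],[0.05,0,0],[0.05,0,0]],"turn":[[0,0,0],[0,0,0],[0,0,0],[0,0,0],[0,0,0]],"gripper":[0.7,0.7,0.7,0.7,0.7]}' | grep -E "pos|force"
python3 - <<'E'
from h import *
import pickle
a0=pickle.load(open("F.pkl","rb"))
for n,(x0,x1,y0,y1) in {"top":(228,326,130,206),"side":(176,306,188,290)}.items():
    f=bot.grab_frame(n);g=lambda p:cv2.cvtColor(p,cv2.COLOR_RGB2GRAY)[y0:y1,x0:x1].astype(np.float32)
    print(n,cv2.phaseCorrelate(g(a0[n]["pixels"]),g(f["pixels"])))
print(bot.observe()["force"])
E
```

```text
position: [0.5327, -0.0933, 0.0048]
force: [-5.0, 0.1, 1.0]
finger_force: 2.3
top ((0.07448006786201233, -0.09616926498438971), 0.8812773245573043)
side ((0.4330135938099602, -0.024404622599824677), 0.8705234842862939)
[-4.28365211 -0.90159972  0.02610657]
```

```bash
cat > sh.py <<'E'
from h import *
import pickle
a0=pickle.load(open("F.pkl","rb"))
P={"top":{"block":(240,310,145,195),"left":(226,250,132,212),"right":(310,328,132,212)},"side":{"block":(200,275,198,255),"NLcorner":(235,270,262,302),"NRcorner":(285,308,200,225)}}
for n in P:
    f=bot.grab_frame(n)
    for k,(x0,x1,y0,y1) in P[n].items():
        g=lambda p:cv2.cvtColor(p,cv2.COLOR_RGB2GRAY)[y0:y1,x0:x1].astype(np.float32)
        W=np.eye(2,3,dtype=np.float32)
        try: _,W=cv2.findTransformECC(g(a0[n]["pixels"]),g(f["pixels"]),W,cv2.MOTION_TRANSLATION,(3,100,1e-5),None,3); print(n,k,W[:,2])
        except cv2.error: print(n,k,"fail")
o=bot.observe();print(o["force"],o["clock"],o["position"])
E
python3 sh.py
```

```text
top block [-0.059992   -0.07160605]
top left [ 0.0206688  -0.05095644]
top right [-0.06191392 -0.18662629]
side block [-0.11791445 -0.00561371]
side NLcorner [-0.01467501 -0.03934604]
side NRcorner [-0.31165767 -0.09856507]
[-4.79062613  0.73029903  1.32970076] 16.45 [ 0.53265476 -0.09327984  0.00476956]
```

Seated at about 4.8 N, with incubator shift under 0.4 mm. I'll back off and press the same corner.

```bash

python3 -m crank '{"travel":[[-0.1,0.01,0],[-0.5,0.03,0],[-1,0.07,0],[-2,0.13,0],[-3,0.2,0]],"turn":[[0,0,0],[0,0,0],[0,0,0],[0,0,0],[0,0,0]],"gripper":[0.7,0.7,0.7,0.7,0.7]}' | grep -E "pos|force"
python3 -m crank '{"travel":[[0,0,2],[0,0,5],[0,0,8],[0,0,11],[0,0,12.3]],"turn":[[0,0,0],[0,0,0],[0,0,0],[0,0,0],[0,0,0]],"gripper":[0.7,0.7,1,1,1]}' | grep -E "pos|force"
python3 -m crank '{"travel":[[3,-0.15,0],[6,-0.3,0],[9,-0.5,0],[12,-0.7,0],[12.9,-0.7,0]],"turn":[[0,0,0],[0,0,0],[0,0,0],[0,0,0],[0,0,0]],"gripper":[1,1,1,1,1]}' | grep -E "pos|force"
python3 -m crank '{"travel":[[0,0,-1],[0,0,-2],[0,0,-3],[0,0,-3.6],[0,0,-3.8]],"turn":[[0,0,0],[0,0,0],[0,0,0],[0,0,0],[0,0,0]],"gripper":[1,1,1,1,1]}' | grep -E "pos|force"; python3 sh.py
```

```text
position: [0.5017, -0.0912, 0.0048]
force: [0.6, 0.3, -0.6]
finger_force: 0.0
position: [0.5029, -0.0914, 0.1301]
force: [-0.7, -0.6, -0.8]
finger_force: 0.0
position: [0.6332, -0.0982, 0.1267]
force: [-2.1, 0.1, -0.6]
finger_force: 0.0
position: [0.631, -0.0983, 0.0889]
force: [0.7, -1.3, -0.4]
finger_force: 0.0
top block fail
top left [-0.01678019 -0.04909762]
top right [1.4447743  0.64580214]
side block [-0.10997555 -0.01060495]
side NLcorner [-0.01438452 -0.01687548]
side NRcorner [15.229829   4.3535647]
[ 0.0639107   0.38569375 -0.34873593] 18.55 [ 0.63143464 -0.0982876   0.08957808]
```

```bash

python3 -m crank '{"travel":[[0,0,-0.05],[0,0,-0.1],[0,0,-0.15],[0,0,-0.2],[0,0,-0.2]],"turn":[[0,0,0],[0,0,0],[0,0,0],[0,0,0],[0,0,0]],"gripper":[1,1,1,1,1]}' | grep -E "pos|force"
```

```text
position: [0.6317, -0.0983, 0.0878]
force: [-1.1, -0.3, 0.4]
finger_force: 0.0
```

```bash

python3 -m crank '{"travel":[[0,0,-0.05],[0,0,-0.05],[0,0,-0.05],[0,0,-0.05],[0,0,-0.05]],"turn":[[0,0,0],[0,0,0],[0,0,0],[0,0,0],[0,0,0]],"gripper":[1,1,1,1,1]}' | grep -E "pos|force"
```

```text
position: [0.6317, -0.0982, 0.0873]
force: [-0.3, 0.2, -0.8]
finger_force: 0.0
```

```bash

python3 -m crank '{"travel":[[0,0,-0.05],[0,0,-0.05],[0,0,-0.05],[0,0,-0.05],[0,0,-0.05]],"turn":[[0,0,0],[0,0,0],[0,0,0],[0,0,0],[0,0,0]],"gripper":[1,1,1,1,1]}' | grep -E "pos|force"
```

```text
position: [0.6317, -0.0983, 0.0869]
force: [-1.7, 0.2, 5.8]
finger_force: 2.8
```

```bash

python3 -m crank '{"travel":[[0,0,-0.02],[0,0,-0.04],[0,0,-0.04],[0,0,-0.04],[0,0,-0.04]],"turn":[[0,0,0],[0,0,0],[0,0,0],[0,0,0],[0,0,0]],"gripper":[1,1,1,1,1]}' | grep -E "pos|force"
```

```text
position: [0.6317, -0.0984, 0.0869]
force: [-4.4, 1.2, 9.3]
finger_force: 5.1
```

Firm: 9.3 N with no motion, where 5 N rocked it before. Moving clear and checking.

```bash

python3 -m crank '{"travel":[[0,0,0.1],[0,0,0.5],[0,0,2],[0,0,5],[0,0,9]],"turn":[[0,0,0],[0,0,0],[0,0,0],[0,0,0],[0,0,0]],"gripper":[1,1,1,1,1]}' | grep -E "pos|force"
python3 -m crank '{"travel":[[-3,-3,1],[-6,-6,2],[-9,-9,3],[-12,-12,4],[-14,-15,5]],"turn":[[0,0,0],[0,0,0],[0,0,0],[0,0,0],[0,0,0]],"gripper":[1,1,1,1,1]}' | grep -E "pos|force"
python3 -m crank '{"travel":[[-3,-3,0],[-6,-6,0],[-9,-9,0],[-9,-9,0],[-9,-9,0]],"turn":[[0,0,0],[0,0,0],[0,0,0],[0,0,0],[0,0,0]],"gripper":[1,1,1,1,1]}' | grep -E "pos|force"
python3 sh.py
python3 - <<'E'
from h import *
ims=[]
for n,c in(("top",(220,125,320,275)),("side",(225,190,325,340))):
    f=bot.grab_frame(n);im=np.clip(f["pixels"].astype(float)*1.8,0,255).astype(np.uint8)[c[1]:c[3],c[0]:c[2],::-1]
    ims.append(cv2.resize(im,None,fx=4,fy=4,interpolation=cv2.INTER_CUBIC))
cv2.imwrite("pics/end.png",np.hstack(ims))
E
```

```text
position: [0.6309, -0.0981, 0.1771]
force: [0.6, -0.2, 0.3]
finger_force: 0.0
position: [0.4898, -0.2495, 0.2281]
force: [0.4, -0.2, -0.4]
finger_force: 0.0
position: [0.4014, -0.3388, 0.2274]
force: [0.4, 0.1, 0.3]
finger_force: 0.0
top block [-0.0483681  -0.07112908]
top left [ 0.00788951 -0.03203216]
top right [-0.04775767 -0.20749065]
side block [-0.1061397  -0.01904318]
side NLcorner [-0.01059957 -0.03003543]
side NRcorner [-0.29301262 -0.09970272]
[-0.32084719 -0.02510945  0.29981723] 22.15 [ 0.40256979 -0.33755981  0.22697785]
```

View pics/end.png

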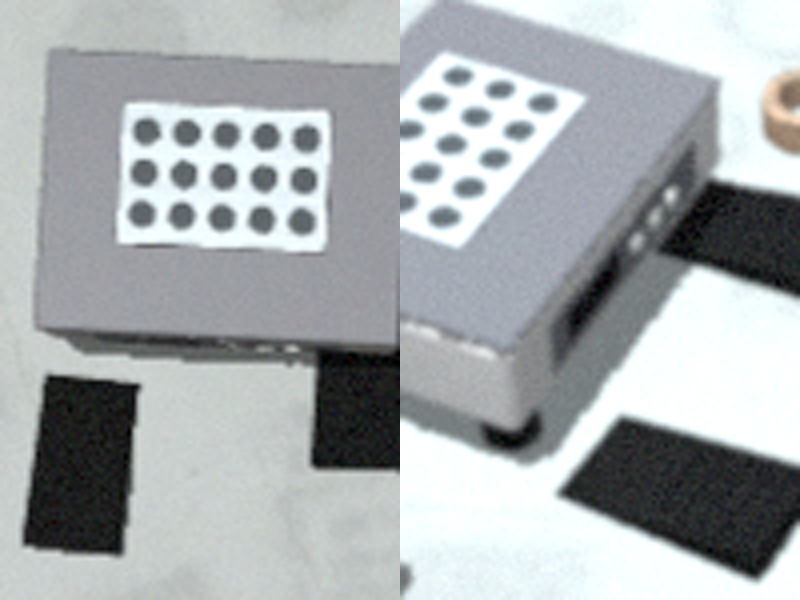

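The wedge sits under the near right foot, entering at (316,352) in the top crop. The incubator, the left wedge and the near left foot are unmoved.

```bash
python3 -c "
from workcell import bot
print(bot.job_done())"
```

```text
the job is handed in; nothing more can be done
None
```

I pushed the right wedge in under the near right foot until it was snug (about 5 N). Pressing that corner again with 9 N gave no rock, the cameras showed less than about 0.5 mm of incubator shift, and the job is handed in.

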